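# Show where the stray doming punch goes

### The arm

A 7-joint arm with a two-finger parallel gripper is mounted at the origin on a cart in front of the work surface, level with it; the furniture and walls round the work are solid. World frame = base frame: x ahead of the robot, y to its left, z up, the work surface at z = 0. Lengths are in m, angles in rad, forces in N, time in s.
With the tool pointing down it reaches from about 0.425 to 0.975 m from the base axis. Payload 16.7 kg.
Tool frame: the origin (TCP) lies at the very end of the fingers, on their centre line; the grasp point (between the pads) lies 19 mm behind it; z points along the fingers, x is the direction in which the jaws open and shut, and the axes are right-handed (so a half turn about z gives the same grasp; the last joint's range is limited). The gripper opens to 85 mm and grips with 20 to 120 N. Pads are 22 mm wide; open, the fingers measure 114 mm over their backs; the gripper's body (76 mm by 85 mm) begins 54 mm behind the grasp point. The pads swing forward as they close: fully open they stand 13 mm farther back than shut.
Start: joints at [1.062, 0.426, 0.074, 1.606, -0.034, 1.111, -0.067], TCP at [0.238, -0.632, 0.203] pointing down, gripper open.
Joint ranges: [-2.85, 2.85], [-0.5, 2.14], [-1.23, 1.37], [0.21, 2.46], [-1.02, 4.16], [0.16, 2.05], [-2.73, 2.73]. Speed limits (rad/s): [1.89, 1.89, 2.39, 2.39, 3.01, 3.01, 3.01].

### API

Orientations are given as [roll, pitch, yaw] about the fixed x, y, z axes, in that order (R = Rz(yaw) Ry(pitch) Rx(roll)).
In Python, from rig import * gives the robot as it stands. The module is installed in compiled form; this text tells all that it offers.
- The arm moves only by the tool jog_arm, never from a script. Its argument "deltas" is a list of rows, each a list of 7 numbers: the turn, a rotation vector about the tool's x, y, z in rad, then the shift along the tool's x, y, z in cm, then the closure, from 0 (fully open) to 1 (shut). A call has 1 to 5 rows; each row is the pose to reach, as a shift and turn from the pose commanded when the call began, along the tool's axes at that moment; what a row does not reach only later rows make up. A row lasts 1/12 s, in which the tool goes at most 41.7 mm and 7.16 degrees, less where a joint would pass 70% of its speed; a pose out of reach is approached as far as the arm can. A call with a gripper value outside its range is refused whole. The fingers move at their own pace and stop on an object; "force" is the grip in N (left out, the last holds). Time passes only in rows, so rows that repeat a pose let the fingers close. It gives the time, the measured TCP pose, the force and the opening at its end, in the units of the state.
- state(): the state, without advancing time (a new reading comes with each control period).
- grab_frame(name): name is "side" or "top" or "wrist"; returns a dict with "pixels" (420x560x3 uint8, red, green, blue), "depth" (420x560 float32, m along the optical axis (not along the pixel's ray), 0 where there is no reading), "K" (3x3 intrinsics, pixels), "extrinsics" (4x4, takes a point from camera to world coordinates); the wrist camera has in their place "hand_eye" (4x4, takes a point from camera to tool coordinates, whose origin is the TCP and whose axes are the tool frame's). Camera axes: x right, y down, z forward; pixel columns grow to the right and rows downward; lengths in m; the calibration is good to about 2 mm. A picture is of the moment at which its call begins: read the wrist's pose just before it.
- hand_in(): hands the job in, once; it reports no verdict.
Trained networks look in a picture, given as the dict that the camera call returned (one of the last four; its "shot" number tells which), for a name from the list of things; names that differ only in an ending like _2 or _b are one class to them, and where a whole thing is asked for, a point or a joint stands for the part that bears it (a point fixed in the world has none). Each returns a list of dicts, best first, with "score" (0 to 1); they miss things now and then, are a little off and sometimes report something else, mostly with a low value. They report only what shows in the picture. A call takes as long as a camera call. They do not tell look-alikes from the thing itself.
- trace(picture, target): "mask" (420x560 bool, what is visible of it) and "point" ([row, column] in pixels, amid what is visible of it).
The state is a dict: "time": time; "joints": joint angles; "joint_velocities": joint speeds; "joint_torque": joint torques, N m; "ee_pos": TCP position; "eef_rot": TCP orientation; "contact_force": force on the tool from outside, world axes, zero at the start; "moment": the same for the moment, N m; "width": opening from 0.0 (shut) to 1.0 (fully open).
Only numpy, scipy, OpenCV 4.12 (cv2) and the standard library are available. Lean on these libraries where they do the work, as an engineer would, in place of code of your own. Each camera call takes 0.05 s, during which the arm holds its last target. There are 200 camera calls.

### The job

One doming punch has been left lying on the bench instead of in its wooden stand; show the trainee where it belongs. First point at the ball end of the lying punch: hold the fingertips straight above it, about 4 cm up, and keep still there for two full seconds; then point in the same way, for two full seconds, at the one empty hole in the stand. Touch and move nothing at any time, and finish by raising the hand until the fingertips are at least 20 cm above the bench.

Things in the scene. Friction and masses are not known exactly. Their poses are not given: they have to be found in the camera images.
- punch_ball (a point): Centre of the 14 mm ball at one end of the stray doming punch, a loose steel rod 69 mm long that lies flat on the bench, so the ball's centre is 7 mm above it. The point's y axis runs along the shank away from the ball; the other end is 62 mm along it. A tapered steel mandrel (135 mm, no ball) and a flat steel spatula (120 mm) lie beside it, at most 20 mm high.
- empty_hole (a point): Centre of the mouth of the one empty hole in the punch stand, 65 mm above the bench; z up, y along the row. The stand has five square wooden pocket blocks in a row, 42 mm apart, each with one upright hole 17 mm wide and 48 mm deep. The other four hold a steel punch, ball up, 86 mm above the bench at its top. Any of the five may be the empty one.
- stand: The wooden punch stand, 66 x 236 mm, with low end cheeks; fixed, left or right of the stray punch. The origin is the centre of its underside on the bench, x across it, y along the row of five holes, which are at y = -84, -42, 0, 42 and 84 mm. Keep the arm clear of the long shelf over the back of the bench, 0.52 m up: its front edge is at x = 0.64 m, its right end at y = -0.14 m.
Things that resemble listed ones, but are neither listed nor needed, are in the scene too. What is shaped like the part that bears punch_ball but blue is not meant.

How it is judged:
On the way, in this order (a step that is already met when the one before it is completed fails the run):
1. the hand points at the ball of the stray punch from straight above for two seconds (horizontal distance between the grasp point and punch_ball below 0.02 m and height (world z) of the grasp point between 0.025 and 0.102 m), for 1.8 s.
2. the hand points at the empty hole of the stand from straight above for two seconds (horizontal distance between the grasp point and empty_hole below 0.02 m and height (world z) of the grasp point between 0.085 and 0.16 m), for 1.8 s.
At the end, for the whole second after the job is handed in: After pointing at the ball and then at the empty hole (fingertips within 20 mm sideways of the point and roughly 10 to 75 mm above it, 1.8 s each), the hand is raised with the grasp point over 200 mm above the bench, and the stray punch lies where it lay to within 4 mm (height (world z) of the grasp point above 0.2 m and distance of each of punch_ball, stand from where it was at the start of the episode below 0.004 m and height (world z) of punch_ball below 0.012 m); the robot touches nothing.
It fails at once if the hand or arm touches anything (contact force between any of the fingers, the arm and anything else above 0.5 N).
It fails at once if the stray punch is moved or lifted (distance of punch_ball from where it was at the start of the episode above 0.006 m or height (world z) of punch_ball above 0.014 m).
It also fails if it takes over 50 s, if anything falls off the work surface, if the arm or the gripper's body presses on something with over 40 N, if the wrist force passes 120 N, or if a joint passes its speed limit or range.

## Working session

There is one attempt and no reset: what is moved stays moved. The work goes in short steps, Python scripts to look and compute and a tool call to move; the robot and the scene stay as the last step left them, time stands still between calls to the robot, and variables do not carry over. Pictures are saved under pics/ and viewed, about 8 in all and at most 12, crops included, and the job is handed in when it is done.

Besides the shell and the picture viewer there is one more tool, called after "Call:" by a JSON object that holds its "method" and its "body", one argument or row to a line. jog_arm: Moves the arm, as the interface text tells. Its arguments: {"type":"object","properties":{"deltas":{"type":"array"},"force":{"type":"number"}},"required":["deltas"]}

```bash
mkdir -p pics; cat > h.py <<'E'
from rig import *
import numpy as np, cv2
from scipy.spatial.transform import Rotation as R
def world(p,rc,T=None):
    T=p["extrinsics"] if T is None else T
    rc=np.atleast_2d(rc).astype(int); z=p["depth"][rc[:,0],rc[:,1]]
    c=np.linalg.inv(p["K"])@np.c_[rc[:,1],rc[:,0],np.ones(len(rc))].T*z
    return (T[:3,:3]@c).T+T[:3,3]
def save(n,im): cv2.imwrite(f"pics/{n}.png",im[...,::-1])
E
python3 - <<'E'
from h import *
s=state(); print(s["time"],s["ee_pos"],s["eef_rot"],s["width"])
for n in("top","side"):
    p=grab_frame(n); save(n,p["pixels"])
    print(n,p["extrinsics"].round(3).tolist())
    for t in("punch_ball","empty_hole","stand"):
        for d in trace(p,t):
            rc=np.argwhere(d["mask"]); w=world(p,rc); 
            print(t,round(d["score"],2),d["point"],len(rc),np.median(w,0).round(3),w.min(0).round(3),w.max(0).round(3))
E
```

```text
0.0 [ 0.23749767 -0.63134635  0.20239907] [ 3.14153454e+00  1.32281255e-03 -1.21102871e+00] 0.9996939363659079
top [[-0.017, -0.985, 0.169, 0.335], [-1.0, 0.018, 0.005, 0.077], [-0.008, -0.169, -0.986, 1.074], [0.0, 0.0, 0.0, 1.0]]
empty_hole 0.56 [213.8, 219.7] 525 [0.51  0.193 0.064] [ 0.335  0.077 -0.005] [0.548 0.218 1.074]
stand 0.85 [226.2, 215.6] 574 [0.496 0.2   0.011] [0.335 0.077 0.   ] [0.589 0.349 1.074]
side [[0.98, -0.084, 0.182, 0.364], [-0.2, -0.458, 0.866, -0.659], [0.01, -0.885, -0.466, 0.483], [0.0, 0.0, 0.0, 1.0]]
punch_ball 0.74 [309.1, 304.8] 255 [ 0.541 -0.103  0.01 ] [ 0.364 -0.659  0.   ] [ 0.568 -0.08   0.483]
punch_ball 0.49 [272.3, 262.6] 123 [0.491 0.008 0.011] [ 0.475 -0.015  0.005] [0.506 0.047 0.017]
empty_hole 0.67 [204.1, 258.3] 286 [0.518 0.193 0.066] [ 0.364 -0.659  0.   ] [0.543 0.361 0.483]
stand 0.66 [232.0, 252.6] 874 [0.499 0.127 0.018] [ 0.364 -0.659 -0.   ] [0.615 0.422 0.483]
```

View pics/top.png

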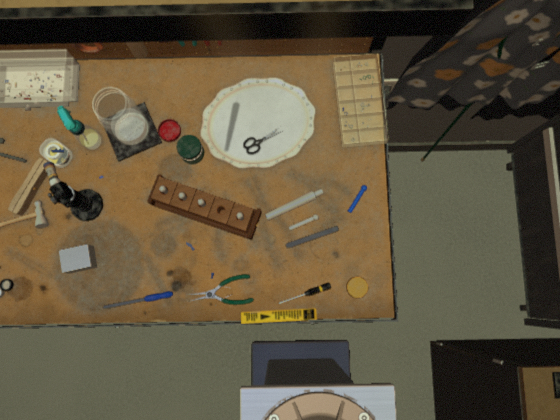

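View pics/side.png

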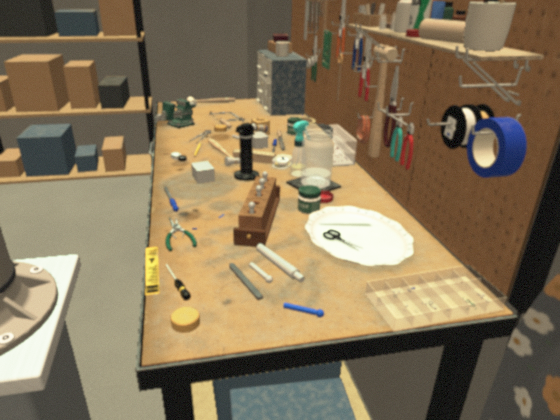

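Top view: the stand runs from (150,190) to (260,225), and its empty hole looks to be 4th from the left at about (221,210). The candidates for the stray punch are:
- a short steel rod at (303,222), which fits the description
- a blue rod at (357,199), a look-alike and excluded by its colour
- the mandrel at (295,205), too long
- the spatula at (312,237), flat

I'll confirm with an enlarged crop.

```bash
python3 - <<'E'
from h import *
p=grab_frame("top"); im=p["pixels"]
c=im[170:255,145:265]; d=im[180:250,260:380]
c=cv2.resize(c,None,fx=5,fy=5,interpolation=cv2.INTER_CUBIC); d=cv2.resize(im[185:250,260:340],None,fx=7,fy=7,interpolation=cv2.INTER_CUBIC)[:, :560]
q=grab_frame("side"); e=q["pixels"]
save("crop",np.vstack([np.pad(cv2.resize(im[170:240,145:345],None,fx=4,fy=4,interpolation=cv2.INTER_CUBIC),((0,4),(0,0),(0,0))),
 np.hstack([cv2.resize(e[165:225,225:285],None,fx=5,fy=5,interpolation=cv2.INTER_CUBIC),cv2.resize(e[240:300,235:335],None,fx=5,fy=5,interpolation=cv2.INTER_CUBIC)])]))
# short rod: points above bench in window
rc=np.argwhere(np.ones((26,40)))+[212,285]; w=world(p,rc)
for a,b in zip(rc,w):
    if b[2]>.006 and 287<a[1]<320 and a[0]<230: print(a,b.round(3),im[a[0],a[1]].tolist())
E
```

```text
[212 311] [0.335 0.077 1.074] [136, 110, 72]
[215 313] [ 0.504 -0.002  0.01 ] [133, 118, 90]
[215 314] [ 0.503 -0.004  0.013] [148, 142, 116]
[215 315] [ 0.504 -0.007  0.008] [153, 151, 126]
[215 316] [ 0.503 -0.008  0.012] [144, 140, 117]
[215 317] [ 0.504 -0.011  0.008] [135, 124, 98]
[216 301] [0.335 0.077 1.074] [145, 111, 63]
[216 313] [ 0.502 -0.002  0.011] [140, 136, 112]
[216 314] [ 0.501 -0.004  0.012] [146, 150, 132]
[216 315] [ 0.501 -0.006  0.012] [152, 157, 140]
[216 316] [ 0.501 -0.008  0.012] [151, 155, 133]
[216 317] [ 0.501 -0.011  0.011] [146, 141, 117]
[217 311] [0.499 0.002 0.012] [147, 139, 115]
[217 313] [ 0.499 -0.002  0.011] [144, 144, 124]
[217 314] [ 0.499 -0.004  0.014] [148, 152, 139]
[217 315] [ 0.499 -0.006  0.01 ] [148, 153, 145]
[217 316] [ 0.499 -0.008  0.012] [151, 153, 134]
[217 317] [ 0.499 -0.01   0.014] [151, 145, 121]
[217 318] [ 0.499 -0.013  0.011] [120, 104, 82]
[218 308] [0.498 0.009 0.007] [136, 122, 98]
[218 309] [0.498 0.006 0.007] [153, 147, 124]
[218 310] [0.497 0.005 0.012] [152, 156, 138]
[218 311] [0.497 0.003 0.013] [150, 155, 139]

[... 4515 characters left out ...]
146, 150, 145]
[227 292] [0.479 0.044 0.008] [147, 152, 147]
[227 293] [0.478 0.042 0.01 ] [150, 150, 140]
[227 294] [0.479 0.039 0.007] [147, 148, 129]
[227 295] [0.479 0.037 0.007] [148, 141, 116]
[227 296] [0.479 0.035 0.008] [139, 127, 100]
[227 297] [0.478 0.033 0.01 ] [135, 114, 84]
[228 289] [0.476 0.05  0.011] [137, 134, 124]
[228 290] [0.476 0.048 0.011] [146, 151, 141]
[228 291] [0.477 0.046 0.008] [147, 149, 135]
[228 292] [0.476 0.044 0.01 ] [142, 143, 123]
[228 293] [0.477 0.042 0.006] [139, 132, 108]
[228 294] [0.476 0.04  0.01 ] [139, 124, 98]
[228 296] [0.477 0.035 0.006] [113, 89, 59]
[229 290] [0.474 0.048 0.008] [137, 133, 111]
[229 291] [0.475 0.046 0.007] [133, 125, 100]
```

View pics/crop.png

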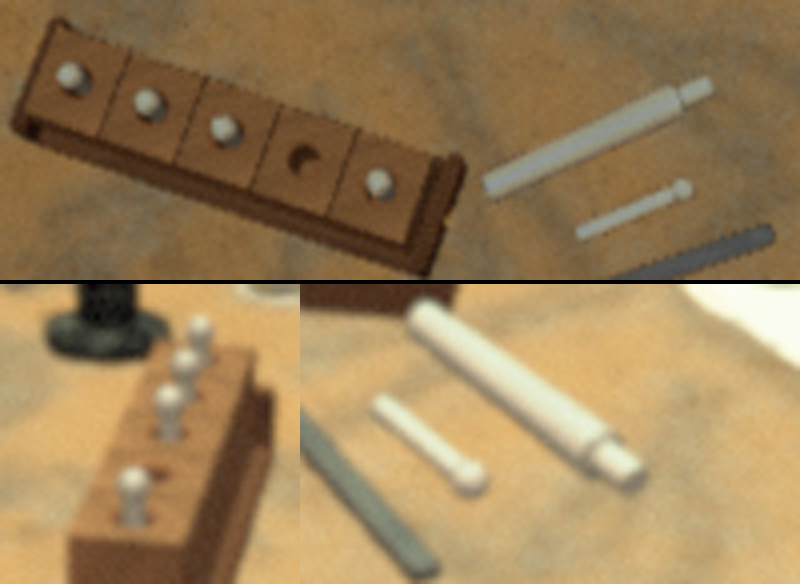

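The crop confirms it: the short rod's ball is its right end, at top pixel (315.5,217). The empty hole is the 4th block from the left, at (220.8,210), with the other four holding balls.

```bash
python3 - <<'E'
from h import *
p=grab_frame("top"); K=np.linalg.inv(p["K"]); T=p["extrinsics"]
def atz(u,v,z):
    d=T[:3,:3]@(K@[u,v,1]); return T[:3,3]+d*(z-T[2,3])/d[2]
ball=atz(315.2,216.9,.008); print("ball",ball.round(4))
print("hole px",atz(220.6,209.8,.065).round(4))
# four balls (z~0.080) -> row fit; hole index 3
uv=np.array([[70,76],[147,103],[223,129],[378,183]])/4+[145,170]-.4
B=np.array([atz(u,v,.079) for u,v in uv]); i=np.array([0,1,2,4])
A=np.c_[np.ones(4),i]; c,*_=np.linalg.lstsq(A,B[:,:2],rcond=None)
hole=c[0]+3*c[1]; print("hole row",hole.round(4),"pitch",np.linalg.norm(c[1]))
s=state(); Rt=R.from_euler("xyz",s["eef_rot"]).as_matrix()
for n,t in(("ball",[*ball[:2],.2]),("hole",[*hole,.105])): print(n,"tool cm",(Rt.T@(np.array(t)-s["ee_pos"])*100).round(2))
print(s["time"],s["joints"])
E
```

```text
ball [ 0.4999 -0.0069  0.008 ]
hole px [0.5094 0.1916 0.065 ]
hole row [0.5095 0.1918] pitch 0.04191436278627571
ball tool cm [-49.25 -46.54   0.31]
hole tool cm [-67.52 -54.44   9.81]
0.55 [ 1.06152122  0.42611614  0.07389551  1.60599753 -0.03409149  1.11079148
 -0.06708533]
```

Call:
{"method": "jog_arm", "body": {
  "deltas": [
    [0,0,0,-2.5,-2.4,0,1],
    [0,0,0,-5,-4.8,0,1],
    [0,0,0,-7.5,-7.2,0,1],
    [0,0,0,-10,-9.5,0,1],
    [0,0,0,-12.5,-11.8,0,1]
  ]
}}

```text
time: 0.97
ee_pos: [0.3044, -0.4717, 0.2032]
eef_rot: [-3.142, -0.0, -1.211]
contact_force: [0.1, -0.1, -0.2]
width: 0.3
```

Call:
{"method": "jog_arm", "body": {
  "deltas": [
    [0,0,0,-2.6,-2.5,0,1],
    [0,0,0,-5.2,-5,0,1],
    [0,0,0,-7.8,-7.4,0,1],
    [0,0,0,-10.4,-9.8,0,1],
    [0,0,0,-13,-12.3,0,1]
  ]
}}

```text
time: 1.38
ee_pos: [0.3737, -0.3067, 0.2034]
eef_rot: [-3.141, -0.001, -1.211]
contact_force: [0.8, -0.5, -0.4]
width: -0.002
```

Call:
{"method": "jog_arm", "body": {
  "deltas": [
    [0,0,0,-2.6,-2.5,0,1],
    [0,0,0,-5.2,-5,0,1],
    [0,0,0,-7.8,-7.4,0,1],
    [0,0,0,-10.4,-9.8,0,1],
    [0,0,0,-13,-12.3,0,1]
  ]
}}

```text
time: 1.8
ee_pos: [0.443, -0.1417, 0.2034]
eef_rot: [-3.141, -0.001, -1.211]
contact_force: [2.3, -0.1, -0.3]
width: 0.001
```

```bash
cat > d.py <<'E'
from h import *
import sys
s=state(); Rt=R.from_euler("xyz",s["eef_rot"]).as_matrix()
print(s["time"],s["ee_pos"].round(4) if hasattr(s["ee_pos"],"round") else s["ee_pos"],np.round(s["joints"],2),s["width"])
t=np.array([float(a) for a in sys.argv[1:4]]); print("tool cm",(Rt.T@(t-s["ee_pos"])*100).round(2))
E
python3 d.py .4995 -.0065 .05
```

```text
1.8 [ 0.443  -0.1417  0.2034] [ 0.43  0.09 -0.28  2.04  0.03  1.01 -1.07] 0.0007867166316168125
tool cm [-10.68 -10.03  15.34]
```

Call:
{"method": "jog_arm", "body": {
  "deltas": [
    [0,0,0,-2.2,-2,1,1],
    [0,0,0,-4.4,-4,2,1],
    [0,0,0,-6.6,-6,3,1],
    [0,0,0,-8.6,-7.8,4,1],
    [0,0,0,-9.8,-9,5,1]
  ]
}}

```text
time: 2.22
ee_pos: [0.4933, -0.017, 0.153]
eef_rot: [-3.14, 0.0, -1.209]
contact_force: [0.3, 0.8, 0.1]
width: 0.001
```

Call:
{"method": "jog_arm", "body": {
  "deltas": [
    [0,0,0,0,0,0,1],
    [0,0,0,0,0,0,1],
    [0,0,0,0,0,0,1]
  ]
}}

```text
time: 2.47
ee_pos: [0.4924, -0.0206, 0.1533]
eef_rot: [3.141, -0.0, -1.212]
contact_force: [-0.6, -0.0, 0.9]
width: 0.001
```

```bash
python3 d.py .4995 -.0065 .05; python3 - <<'E'
from h import *
s=state(); p=grab_frame("wrist"); save("w1",p["pixels"])
T=np.eye(4); T[:3,:3]=R.from_euler("xyz",s["eef_rot"]).as_matrix(); T[:3,3]=s["ee_pos"]; T=T@p["hand_eye"]
for d in trace(p,"punch_ball"):
    rc=np.argwhere(d["mask"]); w=world(p,rc,T); print(d["score"],d["point"],len(rc),w.min(0).round(3),w.max(0).round(3))
for q in ([.4995,-.0065,.008],[.5095,.1918,.065]):
    c=np.linalg.inv(T)@[*q,1]; u=p["K"]@c[:3]; print(u[:2]/u[2])
E
```

```text
2.4667 [ 0.4924 -0.0206  0.1533] [ 0.25  0.21 -0.38  2.04  0.1   0.91 -1.39] 0.0014302168713965886
tool cm [-1.07 -1.16 10.33]
0.84 [174.9, 245.5] 707 [ 0.474 -0.015 -0.001] [0.564 0.054 0.325]
0.83 [165.5, 376.0] 712 [ 0.51  -0.12  -0.001] [0.571 0.007 0.325]
0.65 [93.6, 121.3] 3647 [ 0.441  0.007 -0.001] [0.569 0.261 0.325]
[271.406909  175.1461409]
[31.36734608 88.96846074]
```

View pics/w1.png

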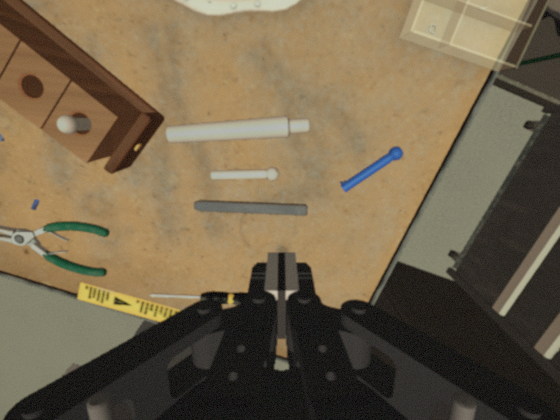

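The wrist view shows the ball at (272,174) against a predicted (271,175), and the empty hole at (32,87) against (31,89), so both estimates hold. Next I descend and hold.

Call:
{"method": "jog_arm", "body": {
  "deltas": [
    [0,0,0,-0.5,-0.6,3,1],
    [0,0,0,-1.1,-1.2,6,1],
    [0,0,0,-1.1,-1.2,8.5,1],
    [0,0,0,-1.1,-1.2,10,1],
    [0,0,0,-1.1,-1.2,10.3,1]
  ]
}}

```text
time: 2.98
ee_pos: [0.4984, -0.0062, 0.0481]
eef_rot: [3.139, 0.001, -1.212]
contact_force: [-0.9, 0.6, 0.5]
width: 0.003
```

Call:
{"method": "jog_arm", "body": {
  "deltas": [
    [0,0,0,0,0,0,1],
    [0,0,0,0,0,0,1],
    [0,0,0,0,0,0,1],
    [0,0,0,0,0,0,1],
    [0,0,0,0,0,0,1]
  ]
}}

```text
time: 3.4
ee_pos: [0.5005, -0.0055, 0.0511]
eef_rot: [-3.14, -0.001, -1.211]
contact_force: [-0.1, 0.3, 0.3]
width: 0.001
```

```bash
python3 d.py .4995 -.0065 .05
```

```text
3.4 [ 0.5005 -0.0055  0.0511] [ 0.18  0.37 -0.35  2.11  0.2   0.7  -1.51] 0.0010547247651338536
tool cm [0.06 0.13 0.11]
```

Within 1.5 mm. I'll hold for a further 2.5 s.

Call:
{"method": "jog_arm", "body": {
  "deltas": [
    [0,0,0,0,0,0,1],
    [0,0,0,0,0,0,1],
    [0,0,0,0,0,0,1],
    [0,0,0,0,0,0,1],
    [0,0,0,0,0,0,1]
  ]
}}

```text
time: 3.82
ee_pos: [0.4999, -0.0053, 0.0501]
eef_rot: [3.142, 0.0, -1.211]
contact_force: [-0.1, 0.3, 0.4]
width: 0.0
```

Call:
{"method": "jog_arm", "body": {
  "deltas": [
    [0,0,0,0,0,0,1],
    [0,0,0,0,0,0,1],
    [0,0,0,0,0,0,1],
    [0,0,0,0,0,0,1],
    [0,0,0,0,0,0,1]
  ]
}}

```text
time: 4.23
ee_pos: [0.4999, -0.0053, 0.0501]
eef_rot: [-3.142, 0.0, -1.211]
contact_force: [1.1, -0.1, -0.5]
width: 0.002
```

Call:
{"method": "jog_arm", "body": {
  "deltas": [
    [0,0,0,0,0,0,1],
    [0,0,0,0,0,0,1],
    [0,0,0,0,0,0,1],
    [0,0,0,0,0,0,1],
    [0,0,0,0,0,0,1]
  ]
}}

```text
time: 4.65
ee_pos: [0.4999, -0.0053, 0.0502]
eef_rot: [-3.142, 0.0, -1.211]
contact_force: [-0.4, 0.9, -0.2]
width: 0.002
```

Call:
{"method": "jog_arm", "body": {
  "deltas": [
    [0,0,0,0,0,0,1],
    [0,0,0,0,0,0,1],
    [0,0,0,0,0,0,1],
    [0,0,0,0,0,0,1],
    [0,0,0,0,0,0,1]
  ]
}}

```text
time: 5.07
ee_pos: [0.4999, -0.0053, 0.0501]
eef_rot: [-3.142, 0.0, -1.211]
contact_force: [-0.5, -0.5, 0.3]
width: 0.002
```

Call:
{"method": "jog_arm", "body": {
  "deltas": [
    [0,0,0,0,0,0,1],
    [0,0,0,0,0,0,1],
    [0,0,0,0,0,0,1],
    [0,0,0,0,0,0,1],
    [0,0,0,0,0,0,1]
  ]
}}

```text
time: 5.48
ee_pos: [0.4999, -0.0053, 0.0501]
eef_rot: [-3.142, 0.0, -1.211]
contact_force: [-0.8, 0.7, 0.6]
width: -0.002
```

Call:
{"method": "jog_arm", "body": {
  "deltas": [
    [0,0,0,0,0,0,1],
    [0,0,0,0,0,0,1],
    [0,0,0,0,0,0,1],
    [0,0,0,0,0,0,1],
    [0,0,0,0,0,0,1]
  ]
}}

```text
time: 5.9
ee_pos: [0.4999, -0.0053, 0.0501]
eef_rot: [-3.142, 0.0, -1.211]
contact_force: [0.3, -0.0, -0.3]
width: -0.004
```

Call:
{"method": "jog_arm", "body": {
  "deltas": [
    [0,0,0,0,0,-3,1],
    [0,0,0,0,0,-6,1],
    [0,0,0,0,0,-9,1],
    [0,0,0,0,0,-11.5,1],
    [0,0,0,0,0,-13,1]
  ]
}}

```text
time: 6.32
ee_pos: [0.5008, -0.0052, 0.183]
eef_rot: [-3.139, -0.001, -1.211]
contact_force: [1.0, -0.6, -1.1]
width: -0.0
```

```bash
python3 d.py .5095 .1918 .105
```

```text
6.3167 [ 0.5008 -0.0052  0.183 ] [ 0.23  0.19 -0.39  1.99  0.09  0.98 -1.41] -0.00032239493085095566
tool cm [-18.14  -7.73   7.81]
```

Call:
{"method": "jog_arm", "body": {
  "deltas": [
    [0,0,0,-3,-1.3,0,1],
    [0,0,0,-6.2,-2.6,0,1],
    [0,0,0,-9.4,-4,0,1],
    [0,0,0,-12.4,-5.3,0,1],
    [0,0,0,-15,-6.4,0,1]
  ]
}}

```text
time: 6.73
ee_pos: [0.5068, 0.1599, 0.1803]
eef_rot: [-3.141, 0.0, -1.21]
contact_force: [1.7, -0.7, -0.4]
width: -0.002
```

Call:
{"method": "jog_arm", "body": {
  "deltas": [
    [0,0,0,-1.5,-0.7,0,1],
    [0,0,0,-3,-1.2,0,1],
    [0,0,0,-3,-1.2,0,1],
    [0,0,0,-3,-1.2,0,1],
    [0,0,0,-3,-1.2,0,1]
  ]
}}

```text
time: 7.15
ee_pos: [0.5076, 0.1892, 0.18]
eef_rot: [3.141, -0.0, -1.211]
contact_force: [-0.5, 0.1, -1.1]
width: -0.003
```

```bash
python3 d.py .5095 .1918 .105; python3 - <<'E'
from h import *
s=state(); p=grab_frame("wrist"); save("w2",p["pixels"])
T=np.eye(4); T[:3,:3]=R.from_euler("xyz",s["eef_rot"]).as_matrix(); T[:3,3]=s["ee_pos"]; T=T@p["hand_eye"]
for q in ([.5095,.1918,.065],):
    c=np.linalg.inv(T)@[*q,1]; u=p["K"]@c[:3]; print(u[:2]/u[2])
E
```

```text
7.15 [0.5076 0.1892 0.18  ] [-0.05  0.27 -0.5   1.9   0.15  1.   -1.83] -0.003012685868894529
tool cm [-0.18 -0.27  7.5 ]
[280.1380431  191.13428114]
```

View pics/w2.png

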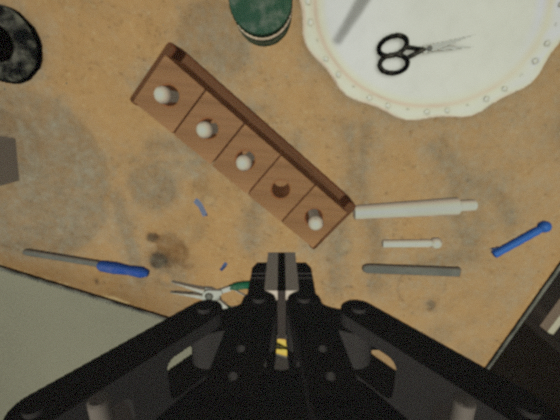

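The empty hole is at (281,189) against a predicted (280,191), agreeing to about 1–2 mm. I descend to 4 cm above it and hold.

Call:
{"method": "jog_arm", "body": {
  "deltas": [
    [0,0,0,-0.2,-0.3,2,1],
    [0,0,0,-0.2,-0.3,4,1],
    [0,0,0,-0.2,-0.3,6,1],
    [0,0,0,-0.2,-0.3,7,1],
    [0,0,0,-0.2,-0.3,7.5,1]
  ]
}}

```text
time: 7.62
ee_pos: [0.5093, 0.1917, 0.1039]
eef_rot: [3.14, -0.0, -1.212]
contact_force: [-0.5, -0.3, -0.3]
width: -0.001
```

Call:
{"method": "jog_arm", "body": {
  "deltas": [
    [0,0,0,0,0,0,1],
    [0,0,0,0,0,0,1],
    [0,0,0,0,0,0,1],
    [0,0,0,0,0,0,1],
    [0,0,0,0,0,0,1]
  ]
}}

```text
time: 8.03
ee_pos: [0.5102, 0.193, 0.1059]
eef_rot: [-3.14, -0.0, -1.211]
contact_force: [-0.1, 0.5, 1.3]
width: 0.001
```

Call:
{"method": "jog_arm", "body": {
  "deltas": [
    [0,0,0,0,0,0,1],
    [0,0,0,0,0,0,1],
    [0,0,0,0,0,0,1],
    [0,0,0,0,0,0,1],
    [0,0,0,0,0,0,1]
  ]
}}

```text
time: 8.45
ee_pos: [0.5098, 0.1928, 0.1052]
eef_rot: [-3.142, 0.0, -1.211]
contact_force: [-0.7, -0.0, 0.4]
width: 0.002
```

Call:
{"method": "jog_arm", "body": {
  "deltas": [
    [0,0,0,0,0,0,1],
    [0,0,0,0,0,0,1],
    [0,0,0,0,0,0,1],
    [0,0,0,0,0,0,1],
    [0,0,0,0,0,0,1]
  ]
}}

```text
time: 8.87
ee_pos: [0.5098, 0.1928, 0.1051]
eef_rot: [3.142, 0.0, -1.211]
contact_force: [0.5, 0.6, -0.5]
width: -0.004
```

Call:
{"method": "jog_arm", "body": {
  "deltas": [
    [0,0,0,0,0,0,1],
    [0,0,0,0,0,0,1],
    [0,0,0,0,0,0,1],
    [0,0,0,0,0,0,1],
    [0,0,0,0,0,0,1]
  ]
}}

```text
time: 9.28
ee_pos: [0.5097, 0.1928, 0.1051]
eef_rot: [3.142, 0.0, -1.211]
contact_force: [0.1, -0.8, -1.0]
width: 0.0
```

Call:
{"method": "jog_arm", "body": {
  "deltas": [
    [0,0,0,0,0,0,1],
    [0,0,0,0,0,0,1],
    [0,0,0,0,0,0,1],
    [0,0,0,0,0,0,1],
    [0,0,0,0,0,0,1]
  ]
}}

```text
time: 9.7
ee_pos: [0.5098, 0.1928, 0.1051]
eef_rot: [-3.142, 0.0, -1.211]
contact_force: [-0.2, 0.1, 0.5]
width: 0.001
```

Call:
{"method": "jog_arm", "body": {
  "deltas": [
    [0,0,0,0,0,0,1],
    [0,0,0,0,0,0,1],
    [0,0,0,0,0,0,1],
    [0,0,0,0,0,0,1],
    [0,0,0,0,0,0,1]
  ]
}}

```text
time: 10.12
ee_pos: [0.5098, 0.1928, 0.1052]
eef_rot: [-3.142, 0.0, -1.211]
contact_force: [-0.7, -0.3, 0.2]
width: -0.0
```

Call:
{"method": "jog_arm", "body": {
  "deltas": [
    [0,0,0,0,0,0,1],
    [0,0,0,0,0,0,1],
    [0,0,0,0,0,0,1],
    [0,0,0,0,0,0,1],
    [0,0,0,0,0,0,1]
  ]
}}

```text
time: 10.53
ee_pos: [0.5098, 0.1928, 0.1052]
eef_rot: [-3.142, 0.0, -1.211]
contact_force: [0.6, 0.2, -0.2]
width: -0.002
```

Call:
{"method": "jog_arm", "body": {
  "deltas": [
    [0,0,0,0,0,-3,1],
    [0,0,0,0,0,-6,1],
    [0,0,0,0,0,-9,1],
    [0,0,0,0,0,-12,1],
    [0,0,0,0,0,-14,1]
  ]
}}

```text
time: 10.95
ee_pos: [0.5102, 0.1932, 0.2481]
eef_rot: [-3.139, 0.0, -1.211]
contact_force: [0.4, 0.8, -0.1]
width: -0.002
```

Call:
{"method": "jog_arm", "body": {
  "deltas": [
    [0,0,0,0,0,0,1],
    [0,0,0,0,0,0,1],
    [0,0,0,0,0,0,1],
    [0,0,0,0,0,0,1],
    [0,0,0,0,0,0,1]
  ]
}}

```text
time: 11.37
ee_pos: [0.5093, 0.1926, 0.2442]
eef_rot: [3.14, 0.0, -1.211]
contact_force: [-0.7, 0.2, -0.9]
width: -0.002
```

```bash
python3 - <<'E'
from h import *
a=cv2.imread("pics/side.png")[...,::-1]; p=grab_frame("side")
d=np.abs(a[240:300,235:335].astype(int)-p["pixels"][240:300,235:335]).mean(2); print("punch area diff mean/max",d.mean(),d.max())
print(state()["ee_pos"]); print(hand_in())
E
```

```text
punch area diff mean/max 2.0372222222222223 12.0
[0.50939493 0.19269263 0.24426063]
the job is handed in; nothing more can be done
None
```

I pointed at the stray punch's ball end and then at the one empty hole, and raised the hand clear. The job is handed in at about 11.4 s, but the interface gives no verdict.

| Target | Where it was found | Fingertips held at | Held for |
|---|---|---|---|
| Ball of the short steel punch | (0.500, -0.006) | (0.500, -0.005, 0.050) | about 2.9 s |
| Empty hole, second from the right-hand end of the stand | (0.510, 0.192) | (0.510, 0.193, 0.105) | about 2.9 s |

- **Right targets:** the blue look-alike, the mandrel and the spatula were ruled out by colour and shape. The wrist camera agreed with both positions to about 1–2 mm before each descent.
- **Finish:** the fingertips were at z = 0.244 m when I handed in.
- **Nothing touched, as far as I can tell:** the side picture of the punch area matched the first one apart from slight noise. The force readings varied by up to about 2 N in free air. That is above the 0.5 N limit, so they can't rule out a light touch, but no steady contact showed.

No check failed or disagreed.

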